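Find the worn vortex mixer and set its out-of-order tag

TASK

One of the three vortex mixers has a worn, soft head spring. Working from the robot's left to its right, gently press the black rubber head of each mixer down by about half a centimetre and let it come up again, to find which is softest; then push the red tag of that mixer fully down, leaving the other two tags up. Do it with the fingertips alone: lift nothing, and leave everything else on the bench where it stands.

Things in the scene. Friction and masses are not known exactly. Their poses are not given: they have to be found in the camera images.
- left_head (a point): the left one of three identical-looking vortex mixers (left is the robot's left, +y): centre of the flat top of its black rubber head when up. The head is a disc of 50 mm diameter on a spring, 114 mm above the bench. The mixer is a cream casing 150 (x) x 110 (y) x 80 mm high with a green band, fixed to the bench; this point's axes are the mixer's: z up, and the head's axis lies 25 mm along +x from the casing's centre.
- left_tag (a point): centre of the flat top of the left mixer's red out-of-order tag when up: a tab 16 (x) x 32 (y) mm standing out of the casing's top, 96 mm above the bench; 70 mm from the head's axis along the mixer's -x, its control side, which faces roughly towards the robot. Fully down, its top is at 84 mm, 4 mm proud of the casing.
- middle_head (a point): the middle one of three identical-looking vortex mixers (left is the robot's left, +y): centre of the flat top of its black rubber head when up. The head is a disc of 50 mm diameter on a spring, 114 mm above the bench. The mixer is a cream casing 150 (x) x 110 (y) x 80 mm high with a green band, fixed to the bench; this point's axes are the mixer's: z up, and the head's axis lies 25 mm along +x from the casing's centre.
- middle_tag (a point): centre of the flat top of the middle mixer's red out-of-order tag when up: a tab 16 (x) x 32 (y) mm standing out of the casing's top, 96 mm above the bench; 70 mm from the head's axis along the mixer's -x, its control side, which faces roughly towards the robot. Fully down, its top is at 84 mm, 4 mm proud of the casing.
- right_head (a point): the right one of three identical-looking vortex mixers (left is the robot's left, +y): centre of the flat top of its black rubber head when up. The head is a disc of 50 mm diameter on a spring, 114 mm above the bench. The mixer is a cream casing 150 (x) x 110 (y) x 80 mm high with a green band, fixed to the bench; this point's axes are the mixer's: z up, and the head's axis lies 25 mm along +x from the casing's centre.
- right_tag (a point): centre of the flat top of the right mixer's red out-of-order tag when up: a tab 16 (x) x 32 (y) mm standing out of the casing's top, 96 mm above the bench; 70 mm from the head's axis along the mixer's -x, its control side, which faces roughly towards the robot. Fully down, its top is at 84 mm, 4 mm proud of the casing.
- head_p (a joint): how far one of the three heads is pressed straight down, in m: 0 up, 0.012 at its stop; it springs back. Which mixer it belongs to changes each time and is not told. The force grows in proportion to the travel after about 1 N of preload; the three springs differ clearly (each about twice as stiff as the next softer), from about 4 N for the softest to 12 N for the firmest at full travel. Any of the three mixers may be the soft one; it shows only on pressing.
- head_q (a joint): how far one of the three heads is pressed straight down, in m: 0 up, 0.012 at its stop; it springs back. Which mixer it belongs to changes each time and is not told. The force grows in proportion to the travel after about 1 N of preload; the three springs differ clearly (each about twice as stiff as the next softer), from about 4 N for the softest to 12 N for the firmest at full travel. Any of the three mixers may be the soft one; it shows only on pressing.
- head_r (a joint): how far one of the three heads is pressed straight down, in m: 0 up, 0.012 at its stop; it springs back. Which mixer it belongs to changes each time and is not told. The force grows in proportion to the travel after about 1 N of preload; the three springs differ clearly (each about twice as stiff as the next softer), from about 4 N for the softest to 12 N for the firmest at full travel. Any of the three mixers may be the soft one; it shows only on pressing.
- tag_u (a joint): how far one of the three tags is pushed straight down, in m: 0 up, 0.012 fully down. Moves against about 3 N of friction and stays where it is left; all start up. Which mixer it belongs to changes each time and is not told.
- tag_v (a joint): how far one of the three tags is pushed straight down, in m: 0 up, 0.012 fully down. Moves against about 3 N of friction and stays where it is left; all start up. Which mixer it belongs to changes each time and is not told.
- tag_w (a joint): how far one of the three tags is pushed straight down, in m: 0 up, 0.012 fully down. Moves against about 3 N of friction and stays where it is left; all start up. Which mixer it belongs to changes each time and is not told.
- cup_yellow: bystander, leave alone: specimen jar with yellow lid, 52 mm diameter, 70 mm high; origin at the centre of its underside.
- cup_blue: bystander, leave alone: specimen jar with blue lid, 52 mm diameter, 70 mm high; origin at the centre of its underside.
- marker: bystander, leave alone: black and blue marker pen lying along its x, about 130 mm long, 14 mm thick; origin on the bench under its middle.
- forceps: bystander, leave alone: steel forceps lying along its x, about 120 mm long, 7 mm thick; origin on the bench under its middle.
- tube_stand: bystander, leave alone: capped sample tube fixed upright in a round blue foot of 34 mm diameter, 80 mm high; origin at the centre of its underside.
- slide_box: bystander, leave alone: small green box 34 x 50 x 26 mm; origin at the centre of its underside.
Things that resemble listed ones, but are neither listed nor needed, are in the scene too. What is shaped like the part that bears head_r but purple or yellow is not meant.

How it is judged:
By the outcome, as a careful person would: the job done as asked, in the order asked, and still so for the second after the job is handed in, with the robot touching nothing.
It also fails if it takes over 64 s, if anything falls off the work surface, if the arm or the gripper's body presses on something with over 40 N, if the wrist force passes 120 N, or if a joint passes its speed limit or range.

ROBOT

A 6-joint arm with a two-finger parallel gripper is mounted at the origin on the work surface. World frame = base frame: x ahead of the robot, y to its left, z up, the work surface at z = 0. Lengths are in m, angles in rad, forces in N, time in s.
With the tool pointing down it reaches from about 0.25 to 0.725 m from the base axis. Payload 4 kg.
Tool frame: the origin (TCP) lies at the very end of the fingers, on their centre line; the grasp point (between the pads) lies 19 mm behind it (env.hold_point_z is the distance from the TCP to the grasp point, in m); z points along the fingers, y is the line along which they close (so a half turn about z gives the same grasp; the last joint's range is limited). The gripper opens to 85 mm and grips with 20 to 120 N. Pads are 22 mm wide; open, the fingers measure 114 mm over their backs; the gripper's body (76 mm by 85 mm) begins 54 mm behind the grasp point. The pads swing forward as they close: fully open they stand 13 mm farther back than shut.
Start: joints at [1.226, 0.241, 0.005, 1.335, 0, 1.571], TCP at [0.169, 0.471, 0.231] pointing down, gripper open.
Joint ranges: [-2.72, 2.72], [-1.05, 1.87], [-1.09, 1.28], [-1.99, 2.15], [-1.42, 1.44], [-3.14, 3.14]. Speed limits (rad/s): [2.79, 2.79, 3.14, 3.14, 3.14, 3.14].

INTERFACE

Orientations are given as a unit quaternion [w, x, y, z].
In Python, from bench import env gives the robot as it stands. The module is installed in compiled form; this text tells all that it offers.
- The arm moves only by the tool jog_arm, never from a script. Its argument "series" is a list that holds one entry, the list of rows, each a list of 5 numbers: the opening, from -1 (shut) to 1 (fully open), then the shift along the tool's x, y, z in mm, then the turn about the tool's z in degrees. A call has 1 to 8 rows; each row shifts and turns the commanded pose from where the row before left it, along the tool's axes as they then stand; what a row does not reach is not made up. A row lasts 1/10 s, in which the tool goes at most 50 mm and 8.59 degrees, less where a joint would pass 70% of its speed; a pose out of reach is approached as far as the arm can. A call is refused whole if a number of a shift passes 50 or a number of a turn 8.59, either way. A call with a gripper value outside its range is refused whole. The fingers move at their own pace and stop on an object; the grip force is fixed at half the most. Time passes only in rows, so rows that do not move let the fingers close. It gives the time, the measured TCP pose, the force, the opening and the grip force at its end, in the units of the state.
- env.get_state(): the state, without advancing time (a new reading comes with each control period).
- env.grab_frame(name): name is "side" or "top"; returns the picture (384x512x3 uint8, blue, green, red); there is no depth.
- env.camera_info(name): a dict with "camera_matrix" (3x3 intrinsics, pixels), "view" (4x4, takes a point from world to camera coordinates). Camera axes: x right, y down, z forward; pixel columns grow to the right and rows downward; lengths in m; the calibration is good to about 2 mm. A picture is of the moment at which its call begins. camera_info takes no time and is no camera call.
- env.job_done(): hands the job in; it is judged then, once.
The state is a dict: "t": time; "joint_pos": joint angles; "qvel": joint speeds; "joint_torque": joint torques, N m; "tool_pos": TCP position; "ee_rot": TCP orientation; "contact_force": force on the tool from outside, world axes, zero at the start; "ft_torque": the same for the moment, N m; "width": finger opening in m; "grasp_force": force on a finger pad.
Only numpy, scipy, OpenCV 4.12 (cv2) and the standard library are available. Lean on these libraries where they do the work, as an engineer would, in place of code of your own. Each camera call takes 0.05 s, during which the arm holds its last target. There are 200 camera calls.

## Working session

There is one attempt and no reset: what is moved stays moved. The work goes in short steps, Python scripts to look and compute and a tool call to move; the robot and the scene stay as the last step left them, time stands still between calls to the robot, and variables do not carry over. Pictures are saved under pics/ and viewed, at most 10 in all, crops included, and the job is handed in when it is done.

Besides the shell and the picture viewer there is one more tool, called after "Emit:" by a JSON object that holds its "method" and its "body". jog_arm: Moves the arm, as the interface text tells. Its arguments: {"type":"object","properties":{"series":{"type":"array","items":{"type":"array","items":{"type":"array","items":{"type":"number"}}}}},"required":["series"]}

```bash
mkdir -p pics; python3 - <<'E'
from bench import env
import cv2
for n in("top","side"):
    cv2.imwrite(f"pics/{n}0.png",cv2.resize(env.grab_frame(n),(800,600),interpolation=cv2.INTER_CUBIC))
    c=env.camera_info(n);print(n,c["camera_matrix"].round(1).tolist(),c["view"].round(3).tolist())
print(env.get_state())
E
```

```text
top [[361.0, 0.0, 256.1], [0.0, 361.0, 189.8], [0.0, 0.0, 1.0]] [[-0.18, -0.984, 0.002, 0.054], [-0.963, 0.176, -0.205, 0.437], [0.201, -0.039, -0.979, 0.939], [0.0, 0.0, 0.0, 1.0]]
side [[365.1, 0.0, 259.0], [0.0, 365.1, 187.3], [0.0, 0.0, 1.0]] [[0.988, -0.155, -0.004, -0.435], [-0.117, -0.733, -0.671, 0.133], [0.101, 0.663, -0.742, 1.108], [0.0, 0.0, 0.0, 1.0]]
{'t': 0.1, 'joint_pos': array([ 1.22600561e+00,  2.41381153e-01,  3.86745730e-03,  1.33519665e+00,
       -4.18996706e-05,  1.57078233e+00]), 'qvel': array([-0.00158281,  0.00010736,  0.00269963, -0.00136787,  0.00125852,
       -0.00020164]), 'joint_torque': array([-1.30113778e-03, -3.73137653e+01,  2.53010523e+01,  1.08704579e-02,
       -7.30554143e-05, -7.10738050e-06]), 'tool_pos': array([0.16882232, 0.47004114, 0.23048349]), 'ee_rot': array([-1.43535303e-04,  1.71535695e-01,  9.85177440e-01, -9.46416091e-04]), 'contact_force': array([0.66107409, 1.03158902, 0.66098268]), 'ft_torque': array([-0.01651994, -0.05297924, -0.00873388]), 'grasp_force': 0.0, 'width': 0.08564126821670709}
```

View pics/top0.png

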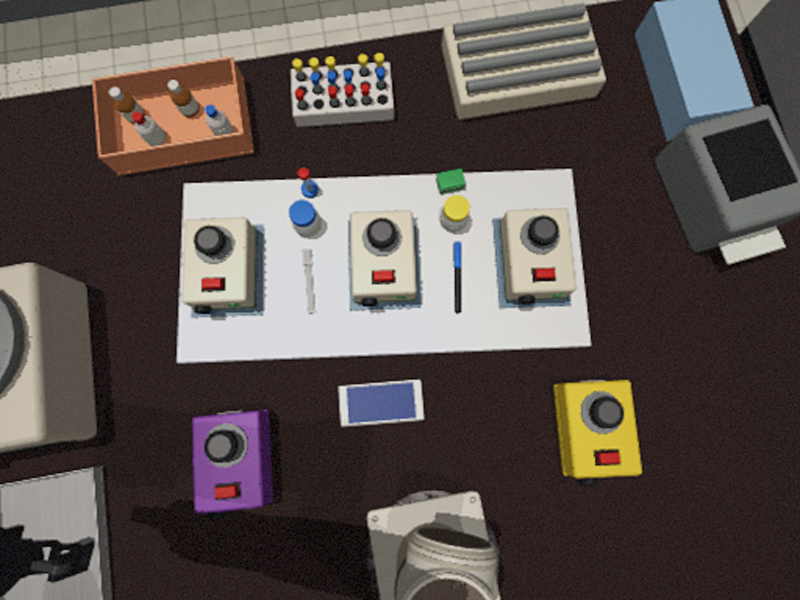

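View pics/side0.png

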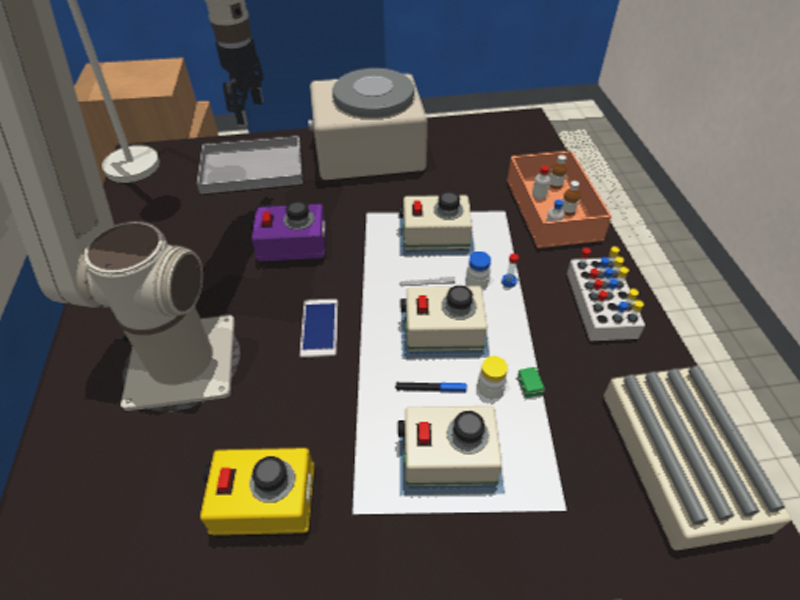

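The top view shows the three cream mixers' heads at (212,240), (382,234), (543,230) and their tags at (213,284), (383,277), (544,274). In the side view the heads are at (449,202), (460,297), (469,427) and the tags at (417,207), (422,303), (424,432).

```bash
cat > h.py <<'E'
from bench import env
import numpy as np
from scipy.spatial.transform import Rotation as R
def ray(n,p,z):
    c=env.camera_info(n);V=c["view"];Rm=V[:3,:3];o=-Rm.T@V[:3,3]
    d=Rm.T@np.linalg.inv(c["camera_matrix"])@[p[0],p[1],1]
    return o+d*(z-o[2])/d[2]
def st():
    s=env.get_state();q=s["ee_rot"];M=R.from_quat([*q[1:],q[0]]).as_matrix()
    return s,M
def togo(t):
    s,M=st();return (M.T@(np.array(t)-s["tool_pos"])*1000).round(1)
E
python3 - <<'E'
from h import *
T={"L":((212,240),(213,284)),"M":((382,234),(383,277)),"R":((543,230),(544,274))}
S={"L":((449,202),(417,207)),"M":((460,297),(422,303)),"R":((469,427),(424,432))}
for k in T:
  for i,z in((0,.114),(1,.096)):
    a=ray("top",(np.array(T[k][i])+.5)*.64-.5,z);b=ray("side",(np.array(S[k][i])+.5)*.64-.5,z)
    print(k,"ht"[i],a.round(3),b.round(3))
s,M=st();print(M.round(3))
E
```

```text
L h [0.576 0.266 0.114] [0.578 0.257 0.114]
L t [0.506 0.278 0.096] [0.51  0.273 0.096]
M h [ 0.535 -0.012  0.114] [ 0.541 -0.02   0.114]
M t [ 0.467 -0.001  0.096] [ 0.472 -0.008  0.096]
R h [ 0.494 -0.277  0.114] [ 0.496 -0.286  0.114]
R t [ 0.424 -0.266  0.096] [ 0.428 -0.274  0.096]
[[-0.941  0.338 -0.001]
 [ 0.338  0.941 -0.002]
 [-0.    -0.002 -1.   ]]
```

Emit:
{"method": "jog_arm", "body": {"series": [[[-1, 0, 0, 0, -5], [-1, 0, 0, 0, -5], [-1, 0, 0, 0, 0], [-1, 0, 0, 0, 0], [-1, 0, 0, 0, 0]]]}}

```text
t: 0.6
tool_pos: [0.169, 0.4705, 0.2311]
ee_rot: [-0.0, 0.086, 0.996, -0.0]
contact_force: [0.1, -0.0, -0.8]
width: 0.0123
grasp_force: 0.0
```

```bash
python3 -c "
from h import *
s,M=st();print(M.round(3),s['width'],s['contact_force'])
for p in((.577,.263,.15),(.539,-.015,.15),(.495,-.280,.15)):print(togo(p))"
```

```text
[[-0.985  0.171 -0.   ]
 [ 0.171  0.985 -0.   ]
 [ 0.    -0.    -1.   ]] 0.012262156250542335 [ 0.06046798 -0.04502605 -0.77898708]
[-437.5 -134.8   81.1]
[-447.5 -415.2   81.3]
[-449.3 -683.8   81.4]
```

Emit:
{"method": "jog_arm", "body": {"series": [[[-1, -40, -12, 0, 0], [-1, -45, -14, 0, 0], [-1, -45, -14, 0, 0], [-1, -45, -14, 0, 0], [-1, -45, -14, 0, 0], [-1, -45, -14, 0, 0], [-1, -45, -14, 0, 0], [-1, -45, -14, 0, 0]]]}}

```text
t: 1.4
tool_pos: [0.5018, 0.3008, 0.2313]
ee_rot: [0.0, 0.086, 0.996, 0.0]
contact_force: [0.3, 0.8, 0.2]
width: 0.0003
grasp_force: 0.0
```

Emit:
{"method": "jog_arm", "body": {"series": [[[-1, -45, -14, 10, 0], [-1, -38, -11, 25, 0], [-1, 0, 0, 30, 0], [-1, 0, 0, 0, 0], [-1, 0, 0, 0, 0]]]}}

```text
t: 1.9
tool_pos: [0.577, 0.2632, 0.1659]
ee_rot: [-0.001, 0.085, 0.996, -0.001]
contact_force: [0.3, -0.2, 1.1]
width: 0.0003
grasp_force: 0.0
```

```bash
python3 -c "
from h import *
import cv2
for p in((.577,.263,.114),):print(togo(p))
a=env.grab_frame('top')[110:210,100:200];b=env.grab_frame('side')[90:190,230:330]
import numpy as np
cv2.imwrite('pics/c1.png',cv2.resize(np.hstack([a,b]),(800,400),interpolation=cv2.INTER_CUBIC))
print(st()[0]['contact_force'])"
```

```text
[-0.1 -0.1 51.9]
[-0.19244788 -0.3276264   0.48664949]
```

View pics/c1.png

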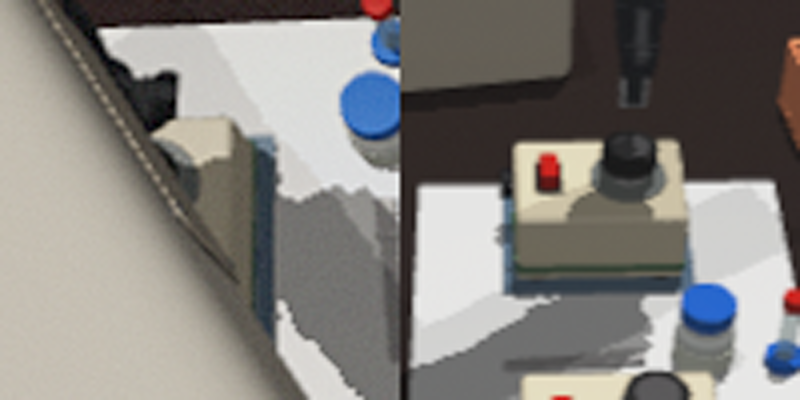

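The side crop shows the shut fingertips (635,100) straight above the left head (630,145). I will press in small steps.

Emit:
{"method": "jog_arm", "body": {"series": [[[-1, 0, 0, 25, 0], [-1, 0, 0, 20, 0], [-1, 0, 0, 0, 0], [-1, 0, 0, 0, 0]]]}}

```text
t: 2.4
tool_pos: [0.578, 0.2642, 0.1232]
ee_rot: [0.001, 0.084, 0.996, 0.001]
contact_force: [0.1, -0.5, -0.6]
width: 0.0002
grasp_force: 0.0
```

Emit:
{"method": "jog_arm", "body": {"series": [[[-1, 0, 0, 0, 0]]]}}

```text
t: 2.5
tool_pos: [0.5788, 0.2643, 0.1239]
ee_rot: [0.002, 0.085, 0.996, 0.001]
contact_force: [0.5, 0.3, -0.6]
width: 0.0002
grasp_force: 0.0
```

Emit:
{"method": "jog_arm", "body": {"series": [[[-1, 0, 0, 6, 0], [-1, 0, 0, 3, 0], [-1, 0, 0, 3, 0], [-1, 0, 0, 0, 0], [-1, 0, 0, 0, 0]]]}}

```text
t: 3.0
tool_pos: [0.5783, 0.2636, 0.1099]
ee_rot: [0.001, 0.085, 0.996, 0.0]
contact_force: [1.0, 1.1, 2.3]
width: 0.0002
grasp_force: 1.5
```

Emit:
{"method": "jog_arm", "body": {"series": [[[-1, 0, 0, 0, 0]]]}}

```text
t: 3.1
tool_pos: [0.5782, 0.2636, 0.1099]
ee_rot: [0.001, 0.085, 0.996, 0.0]
contact_force: [0.4, 1.0, 3.1]
width: -0.0002
grasp_force: 1.5
```

Emit:
{"method": "jog_arm", "body": {"series": [[[-1, 0, 0, 0, 0]]]}}

```text
t: 3.2
tool_pos: [0.5782, 0.2636, 0.1098]
ee_rot: [0.001, 0.085, 0.996, 0.0]
contact_force: [1.5, 1.5, 3.3]
width: 0.0002
grasp_force: 1.5
```

Emit:
{"method": "jog_arm", "body": {"series": [[[-1, 0, 0, 0, 0]]]}}

```text
t: 3.3
tool_pos: [0.5782, 0.2636, 0.1097]
ee_rot: [0.0, 0.085, 0.996, 0.0]
contact_force: [2.0, 0.5, 3.4]
width: -0.0001
grasp_force: 1.6
```

Emit:
{"method": "jog_arm", "body": {"series": [[[-1, 0, 0, 0, 0]]]}}

```text
t: 3.4
tool_pos: [0.5782, 0.2636, 0.1096]
ee_rot: [0.0, 0.085, 0.996, 0.0]
contact_force: [1.1, 1.8, 3.7]
width: -0.0004
grasp_force: 1.6
```

Emit:
{"method": "jog_arm", "body": {"series": [[[-1, 0, 0, 1.5, 0], [-1, 0, 0, 0, 0], [-1, 0, 0, 0, 0]]]}}

```text
t: 3.7
tool_pos: [0.5782, 0.2635, 0.108]
ee_rot: [0.0, 0.085, 0.996, 0.0]
contact_force: [1.8, 1.5, 4.0]
width: 0.0003
grasp_force: 2.0
```

Emit:
{"method": "jog_arm", "body": {"series": [[[-1, 0, 0, 0, 0]]]}}

```text
t: 3.8
tool_pos: [0.5781, 0.2635, 0.108]
ee_rot: [0.0, 0.085, 0.996, 0.0]
contact_force: [2.6, 1.7, 4.8]
width: -0.0001
grasp_force: 2.0
```

Emit:
{"method": "jog_arm", "body": {"series": [[[-1, 0, 0, 0, 0]]]}}

```text
t: 3.9
tool_pos: [0.578, 0.2634, 0.108]
ee_rot: [0.0, 0.085, 0.996, 0.0]
contact_force: [1.3, 0.8, 4.6]
width: 0.0004
grasp_force: 2.0
```

Emit:
{"method": "jog_arm", "body": {"series": [[[-1, 0, 0, -6, 0], [-1, 0, 0, -20, 0], [-1, 0, 0, -20, 0], [-1, 0, 0, 0, 0], [-1, 0, 0, 0, 0]]]}}

```text
t: 4.4
tool_pos: [0.577, 0.2627, 0.153]
ee_rot: [-0.001, 0.085, 0.996, -0.001]
contact_force: [-0.1, 0.9, -0.4]
width: -0.0
grasp_force: 0.0
```

```bash
python3 -c "
from h import *
print(togo((.539,-.015,.120)))"
```

```text
[  -9.7 -280.1   33.3]
```

Emit:
{"method": "jog_arm", "body": {"series": [[[-1, -2, -40, 0, 0], [-1, -2, -40, 0, 0], [-1, -2, -40, 0, 0], [-1, -2, -40, 0, 0], [-1, -1, -40, 0, 0], [-1, -1, -40, 0, 0], [-1, 0, -40, 0, 0], [-1, 0, 0, 0, 0]]]}}

```text
t: 5.2
tool_pos: [0.5374, -0.0187, 0.1519]
ee_rot: [-0.003, 0.088, 0.996, -0.001]
contact_force: [-0.5, 0.5, 0.1]
width: -0.0
grasp_force: 0.0
```

Emit:
{"method": "jog_arm", "body": {"series": [[[-1, 0, 0, 15, 0], [-1, 0, 0, 15, 0], [-1, 0, 0, 0, 0], [-1, 0, 0, 0, 0], [-1, 0, 0, 0, 0]]]}}

```text
t: 5.7
tool_pos: [0.5403, -0.0139, 0.124]
ee_rot: [-0.0, 0.085, 0.996, 0.0]
contact_force: [0.4, -1.0, 0.2]
width: -0.0
grasp_force: 0.0
```

```bash
python3 -c "
from h import *
import cv2
print(togo((.539,-.015,.108)))
a=env.grab_frame('top')[110:210,200:300];b=env.grab_frame('side')[140:240,240:340]
cv2.imwrite('pics/c2.png',cv2.resize(np.hstack([a,b]),(800,400),interpolation=cv2.INTER_CUBIC))"
```

```text
[ 1.1 -1.3 16. ]
```

View pics/c2.png

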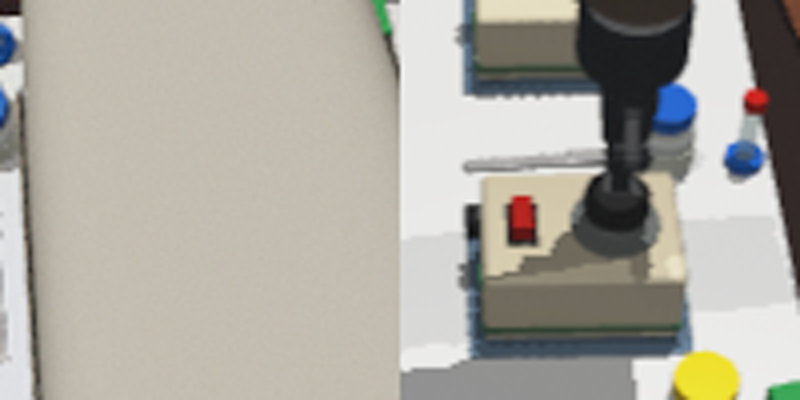

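The side crop shows the fingers standing centrally over the middle head (615,200).

Emit:
{"method": "jog_arm", "body": {"series": [[[-1, 0, 0, 7, 0], [-1, 0, 0, 4, 0], [-1, 0, 0, 3, 0], [-1, 0, 0, 2, 0], [-1, 0, 0, 0, 0], [-1, 0, 0, 0, 0], [-1, 0, 0, 0, 0]]]}}

```text
t: 6.5
tool_pos: [0.5404, -0.0142, 0.1081]
ee_rot: [0.0, 0.085, 0.996, 0.0]
contact_force: [0.3, -0.2, 2.7]
width: 0.0003
grasp_force: 1.2
```

Emit:
{"method": "jog_arm", "body": {"series": [[[-1, 0, 0, 0, 0]]]}}

```text
t: 6.6
tool_pos: [0.5404, -0.0143, 0.1081]
ee_rot: [0.0, 0.085, 0.996, 0.0]
contact_force: [0.7, 0.7, 2.2]
width: -0.0001
grasp_force: 1.2
```

Emit:
{"method": "jog_arm", "body": {"series": [[[-1, 0, 0, 0, 0]]]}}

```text
t: 6.7
tool_pos: [0.5404, -0.0143, 0.108]
ee_rot: [0.0, 0.085, 0.996, 0.0]
contact_force: [1.4, 0.6, 2.2]
width: -0.0001
grasp_force: 1.2
```

Emit:
{"method": "jog_arm", "body": {"series": [[[-1, 0, 0, 0, 0]]]}}

```text
t: 6.8
tool_pos: [0.5404, -0.0143, 0.1079]
ee_rot: [0.0, 0.085, 0.996, 0.0]
contact_force: [0.7, 0.4, 2.9]
width: 0.0003
grasp_force: 1.2
```

Emit:
{"method": "jog_arm", "body": {"series": [[[-1, 0, 0, -6, 0], [-1, 0, 0, -20, 0], [-1, 0, 0, -20, 0], [-1, 0, 0, 0, 0], [-1, 0, 0, 0, 0]]]}}

```text
t: 7.3
tool_pos: [0.5401, -0.0145, 0.1537]
ee_rot: [0.0, 0.085, 0.996, -0.0]
contact_force: [0.6, -0.4, -1.1]
width: 0.0002
grasp_force: 0.0
```

```bash
python3 -c "
from h import *
print(togo((.495,-.280,.124)))"
```

```text
[  -0.6 -269.3   29.8]
```

Emit:
{"method": "jog_arm", "body": {"series": [[[-1, 0, -40, 0, 0], [-1, 0, -40, 0, 0], [-1, 0, -40, 0, 0], [-1, 0, -40, 0, 0], [-1, 0, -40, 0, 0], [-1, 0, -40, 0, 0], [-1, 0, -29, 0, 0], [-1, 0, 0, 0, 0]]]}}

```text
t: 8.1
tool_pos: [0.4928, -0.2827, 0.152]
ee_rot: [-0.001, 0.088, 0.996, -0.0]
contact_force: [0.8, 0.9, -0.7]
width: 0.0001
grasp_force: 0.0
```

Emit:
{"method": "jog_arm", "body": {"series": [[[-1, 0, 0, 15, 0], [-1, 0, 0, 15, 0], [-1, 0, 0, 0, 0], [-1, 0, 0, 0, 0], [-1, 0, 0, 0, 0]]]}}

```text
t: 8.6
tool_pos: [0.495, -0.2791, 0.1242]
ee_rot: [0.0, 0.085, 0.996, -0.0]
contact_force: [-0.5, 0.1, 0.5]
width: 0.0002
grasp_force: 0.0
```

```bash
python3 -c "
from h import *
import cv2
print(togo((.495,-.280,.108)))
b=env.grab_frame('side')[220:320,240:340]
a=env.grab_frame('top')[110:210,200:300]
cv2.imwrite('pics/c3.png',cv2.resize(np.hstack([a,b]),(800,400),interpolation=cv2.INTER_CUBIC))"
```

```text
[-0.1 -0.9 16.2]
```

View pics/c3.png

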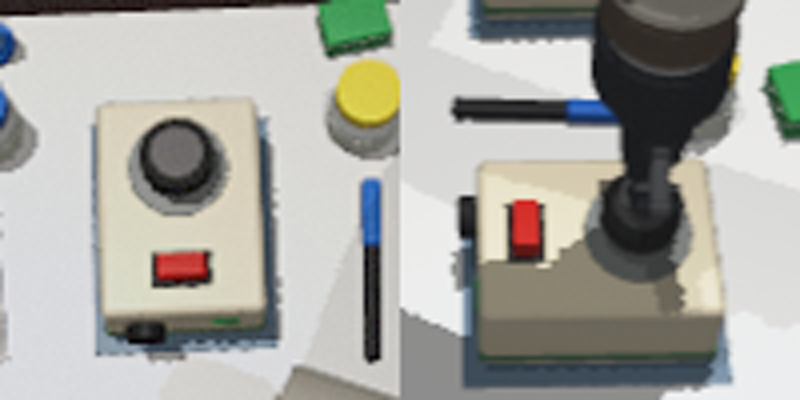

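The fingers stand over the right head (side crop 645,200). The middle mixer is clear in the top crop, with its tag at (181,265), which is full-frame (245,176), and its head at (178,148).

Emit:
{"method": "jog_arm", "body": {"series": [[[-1, 0, 0, 7, 0], [-1, 0, 0, 4, 0], [-1, 0, 0, 3, 0], [-1, 0, 0, 2, 0], [-1, 0, 0, 0, 0], [-1, 0, 0, 0, 0], [-1, 0, 0, 0, 0]]]}}

```text
t: 9.4
tool_pos: [0.4948, -0.2795, 0.1087]
ee_rot: [0.0, 0.085, 0.996, -0.0]
contact_force: [-0.6, 0.6, 6.3]
width: -0.0003
grasp_force: 3.0
```

Emit:
{"method": "jog_arm", "body": {"series": [[[-1, 0, 0, 0, 0]]]}}

```text
t: 9.5
tool_pos: [0.4948, -0.2795, 0.1087]
ee_rot: [0.001, 0.085, 0.996, -0.0]
contact_force: [-1.0, 1.0, 5.7]
width: 0.0
grasp_force: 3.0
```

Emit:
{"method": "jog_arm", "body": {"series": [[[-1, 0, 0, 0, 0]]]}}

```text
t: 9.6
tool_pos: [0.4949, -0.2795, 0.1087]
ee_rot: [0.001, 0.085, 0.996, -0.0]
contact_force: [0.3, 1.2, 6.3]
width: 0.0002
grasp_force: 3.0
```

Emit:
{"method": "jog_arm", "body": {"series": [[[-1, 0, 0, -6, 0], [-1, 0, 0, -20, 0], [-1, 0, 0, -20, 0], [-1, 0, 0, 0, 0], [-1, 0, 0, 0, 0]]]}}

```text
t: 10.1
tool_pos: [0.4946, -0.2795, 0.1537]
ee_rot: [0.0, 0.085, 0.996, -0.0]
contact_force: [1.2, -0.6, 0.2]
width: -0.0002
grasp_force: 0.0
```

```bash
python3 -c "
from h import *
print(ray('top',(200+181.5/4-.5,110+265.5/4-.5),.096),ray('top',(200+178.5/4-.5,110+148.5/4-.5),.114))
print(togo((.469,-.004,.096)))"
```

```text
[ 0.47053234 -0.00163195  0.096     ] [ 0.54339825 -0.01302715  0.114     ]
[ 71.9 267.2  57.6]
```

The forces at about 5.5–6 mm of travel were 4.5 N left, 2.5 N middle and 6.1 N right, so the middle mixer is the soft one.

Emit:
{"method": "jog_arm", "body": {"series": [[[-1, 11, 40, 0, 0], [-1, 10, 40, 0, 0], [-1, 10, 40, 0, 0], [-1, 10, 40, 0, 0], [-1, 10, 40, 0, 0], [-1, 10, 40, 0, 0], [-1, 10, 28, 0, 0], [-1, 0, 0, 0, 0]]]}}

```text
t: 10.9
tool_pos: [0.4681, -0.0002, 0.1524]
ee_rot: [-0.002, 0.082, 0.997, 0.0]
contact_force: [0.0, -0.0, -0.3]
width: 0.0001
grasp_force: 0.0
```

Emit:
{"method": "jog_arm", "body": {"series": [[[-1, 0, 0, 25, 0], [-1, 0, 0, 20, 0], [-1, 0, 0, 0, 0], [-1, 0, 0, 0, 0], [-1, 0, 0, 0, 0]]]}}

```text
t: 11.4
tool_pos: [0.4707, -0.0038, 0.1094]
ee_rot: [0.001, 0.085, 0.996, -0.0]
contact_force: [0.3, 0.0, 0.1]
width: -0.0
grasp_force: 0.0
```

```bash
python3 -c "
from h import *
import cv2
print(togo((.470,-.003,.084)))
b=env.grab_frame('side')[140:240,240:340]
cv2.imwrite('pics/c4.png',cv2.resize(b,(500,500),interpolation=cv2.INTER_CUBIC))"
```

```text
[ 0.9  0.7 25.4]
```

View pics/c4.png

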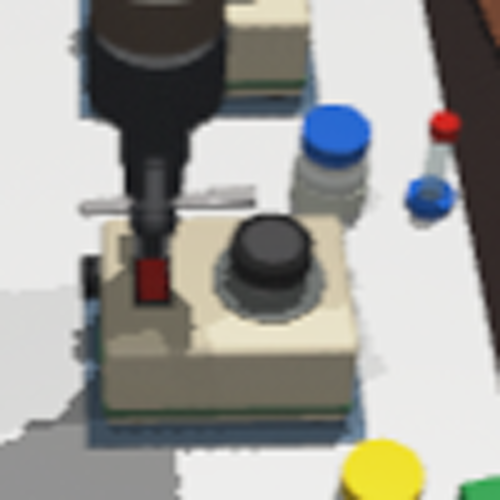

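The fingers are straight above the middle tag (152,280) and clear of the head.

Emit:
{"method": "jog_arm", "body": {"series": [[[-1, 0, 0, 10, 0], [-1, 0, 0, 6, 0], [-1, 0, 0, 4, 0], [-1, 0, 0, 3, 0], [-1, 0, 0, 2, 0], [-1, 0, 0, 1.5, 0], [-1, 0, 0, 0, 0], [-1, 0, 0, 0, 0]]]}}

```text
t: 12.25
tool_pos: [0.4709, -0.0035, 0.0838]
ee_rot: [0.001, 0.085, 0.996, -0.0]
contact_force: [-1.0, -1.4, 11.4]
width: -0.0001
grasp_force: 5.6
```

Emit:
{"method": "jog_arm", "body": {"series": [[[-1, 0, 0, 0, 0], [-1, 0, 0, 0, 0], [-1, 0, 0, 0, 0]]]}}

```text
t: 12.55
tool_pos: [0.4709, -0.0034, 0.0838]
ee_rot: [0.001, 0.085, 0.996, -0.0]
contact_force: [-0.8, -2.1, 10.7]
width: -0.0002
grasp_force: 5.6
```

Force has risen to 11 N at z = 83.8 mm, so the tag is at its stop. I will lift off and check.

Emit:
{"method": "jog_arm", "body": {"series": [[[-1, 0, 0, -10, 0], [-1, 0, 0, -30, 0], [-1, 0, 0, -40, 0], [-1, 10, -45, 0, 0], [-1, 10, -45, 0, 0], [-1, 10, -45, 0, 0], [-1, 0, 0, 0, 0], [-1, 0, 0, 0, 0]]]}}

```text
t: 13.35
tool_pos: [0.4166, -0.1317, 0.1621]
ee_rot: [-0.001, 0.087, 0.996, 0.001]
contact_force: [0.2, 0.6, 0.4]
width: 0.0001
grasp_force: 0.0
```

```bash
python3 -c "
from h import *
import cv2
a=env.grab_frame('side')[110:330,200:360]
cv2.imwrite('pics/c5.png',cv2.resize(a,(436,600),interpolation=cv2.INTER_CUBIC))"
```

```text
(no output)
```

View pics/c5.png

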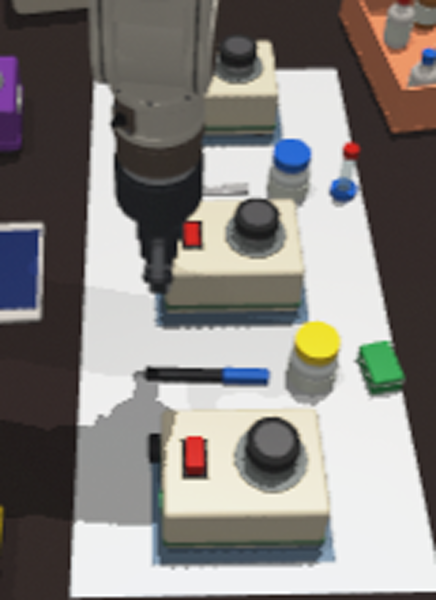

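The middle tag (192,234) is flush and down, while the right tag (195,457) is up. The bystanders are in place and the arm is clear.

```bash
python3 -c "
from bench import env
print(env.job_done())"
```

```text
the job is handed in; nothing more can be done
None
```

The middle mixer has the soft spring (about 2.5 N at 6 mm of travel, against 4.5 N left and 6.1 N right); its red tag is pushed fully down, I did not touch the other two tags, and the job is handed in.

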